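# Latch the board carrier into the test dock

### The job

Put the board carrier into the mouth of the test dock, gold-contact end first, and slide it in so that its own leading edge lifts the orange catch and, once the carrier has gone past, the catch drops down fully behind it and holds it against the spring buffer. Push gently, only until the catch has dropped (never ram the buffer against its end), do not touch the catch with the gripper, then let go and leave the other things on the bench alone.

Things in the scene. Friction and masses are not known exactly. Their poses are not given: they have to be found in the camera images.
- carrier_grip (a point): Middle of the loose board carrier's upright orange handle block, 30 (x) x 18 (y) mm, standing at the centre of an aluminium plate 110 (x) x 100 (y) x 16 mm, about 0.3 kg with a green board on it. The handle spans 16 to 64 mm above the plate's underside; this point is at 40 mm. Axes are the carrier's: x points to the leading end (gold contact strip), z up
- carrier_front (a point): Middle of the carrier's leading end face: 55 mm ahead (+x) of the handle's centre and 8 mm above the underside; same axes
- carrier: The board carrier itself: its origin lies at the middle of its underside, directly below the handle's centre; same axes
- dock: Fixed test dock: grey base plate 360 x 150 mm, two aluminium side guides 20 mm high. x is the direction of insertion, z up; origin at bench level on the channel's centre line. Channel floor 12 mm above the bench, from x = -205 to +155 mm. From x = -50 on the guides are 103 mm apart (carrier play under 2 mm a side); from -50 back to -204 the mouth flares to about 131 mm
- dock_mouth (a point): Point on the channel floor in the dock's flared mouth, at dock x = -150 mm, 12 mm above the bench, same axes: a carrier set down with its centre here stays clear of the catch and its pivot overhead
- dock_home (a point): Point on the channel floor at dock x = +55 mm, same axes: nominal centre of the latched carrier. Catch and buffer sit together on a black end carriage (its housing closes the channel) clamped by hand up to 10 mm either way along x; its true place is not measured, so the carrier latches with its centre up to 10 mm before or beyond this point: go by feel and by the catch
- catch (a joint): Orange hinged gravity catch over the channel's edge, y = -36 to -48 mm in the dock's frame. Pivot nominally at dock x = -66, 62 mm above the bench (post to y = -78, 65 mm high); the arm slopes down along +x to a 12 mm steel roller, centre x = -6, 21 mm above the bench. Rad: 0 = fully down, grows when lifted; about 0.2 with the carrier passing under it; free to swing to 0.9
- buffer (a joint): Steel spring bar, 60 mm wide, at the channel's end, pushed by the carrier's leading end; bears 25 N at most. In m: 0 = fully out, 0.0095 = hard end. Spring: 5 N at first touch, 0.6 N more per mm; rubbing adds 1 to 4 N. The catch drops when it is pressed about 0.007 to 0.008, some 4 mm beyond the latched place; let go, the carrier springs back against the roller, reading about 0.003
- mouse: Black computer mouse, 105 x 58 x 32 mm; origin at the middle of its underside
- cleaner: White plastic bottle with a blue cap, 52 mm in diameter and 130 mm high; origin at the middle of its underside
- driver: Screwdriver lying on the bench, 180 mm long; its x axis runs along it
- tape: Roll of yellow tape lying flat, 90 mm in diameter, 24 mm high; origin at the middle of its underside
- spare_board: Spare green circuit board lying on the bench, 140 x 90 x 20 mm; origin at the middle of its underside
- pot: Black open pencil pot, 72 mm in diameter, 85 mm high; origin at the middle of its underside
Not all that is in view belongs to the job. Of the things like the carrier, leave any that is pink or red; of the rest the larger one is meant.

How it is judged:
By the outcome, as a careful person would: the job done as asked, in the order asked, and still so for the second after the job is handed in, with the robot touching nothing.
It also fails if it takes over 72 s, if anything falls off the work surface, if the arm or the gripper's body presses on something with over 40 N, if the wrist force passes 120 N, or if a joint passes its speed limit or range.

### The arm

A 6-joint arm with a two-finger parallel gripper is mounted at the origin on the work surface. World frame = base frame: x ahead of the robot, y to its left, z up, the work surface at z = 0. Lengths are in mm, angles in degrees, forces in N, time in s.
With the tool pointing down it reaches from about 350 to 850 mm from the base axis. Payload 8.1 kg.
Tool frame: the origin (TCP) lies midway between the tips of the shut fingers; the grasp point (between the pads) lies grip_depth behind it (grip_depth is the distance from the TCP to the grasp point, in mm); z points along the fingers, y is the line along which they close (so a half turn about z gives the same grasp; the last joint's range is limited). The gripper opens to 85 mm and grips with 20 to 120 N. Pads are 22 mm wide; open, the fingers measure 114 mm over their backs; the gripper's body (76 mm by 85 mm) begins 54 mm behind the grasp point. The pads swing forward as they close: fully open they stand 13 mm farther back than shut.
Start: joints at [-68.892, 7.471, 85.268, -0, 87.261, -4.893], TCP at [263.05, -539.268, 200.792] pointing down, gripper open.
Joint ranges: [-169.43, 169.43], [-51.17, 129.36], [1.28, 143.12], [-76.62, 256.62], [0, 156.53], [-152.29, 152.29]. Speed limits (degrees/s): [136.94, 136.94, 159.86, 180, 180, 180].

### API

Orientations are given as [roll, pitch, yaw] about the fixed x, y, z axes, in that order (R = Rz(yaw) Ry(pitch) Rx(roll)).
In Python, from bench import sense, snapshot, hand_in, grip_depth gives the robot as it stands. The module is installed in compiled form; this text tells all that it offers.
- The arm moves only by the tool apply_moves, never from a script. Its argument "series" is text: rows parted by semicolons, each of 5 numbers parted by spaces: the shift along the tool's x, y, z each as a share of 0.3 m, from -1 to 1, then the turn about the tool's z as a share of 2 rad, from -1 to 1, then the gripper's target within -1 to 1 (shut at 1, half-way at 0, fully open at -1). In form: tx ty tz twist gripper; .... A call has 1 to 5 rows; each row shifts and turns the commanded pose from where the row before left it, along the tool's axes as they then stand; what a row does not reach is not made up. A row lasts 1/12 s, in which the tool goes at most 41.7 mm and 7.16 degrees, less where a joint would pass 70% of its speed; a pose out of reach is approached as far as the arm can. A call with a number of a shift or a turn outside -1 to 1 is refused whole. A call with a gripper value outside its range is refused whole. The fingers move at their own pace and stop on an object; "squeeze" is the grip in N (left out, the last holds). Time passes only in rows, so rows that do not move let the fingers close. It gives the time, the measured TCP pose, the force, the opening and the grip force at its end, in the units of the state.
- sense(): the state, without advancing time (a new reading comes with each control period).
- snapshot(name): name is "scene" or "top" or "wrist"; returns a dict with "frame" (384x512x3 uint8, blue, green, red), "depth" (384x512 float32, mm along the optical axis (not along the pixel's ray), 0 where there is no reading), "intrinsics" (3x3 intrinsics, pixels), "dist" ([k1, k2, p1, p2, k3] as OpenCV has them; the pictures are not rectified), "extrinsics" (4x4, takes a point from camera to world coordinates); the wrist camera has in their place "tool_from_camera" (4x4, takes a point from camera to tool coordinates, whose origin is the TCP and whose axes are the flange's). Camera axes: x right, y down, z forward; pixel columns grow to the right and rows downward; lengths in mm; the calibration is good to about 2 mm. A picture is of the moment at which its call begins: read the wrist's pose just before it.
- hand_in(): hands the job in; it is judged then, once.
The state is a dict: "time": time; "joint_pos": joint angles; "qd": joint speeds; "joint_efforts": joint torques, N m; "tool_pos": TCP position; "tcp_rot": TCP orientation; "ft_force": force on the tool from outside, world axes, zero at the start; "wrist_torque": the same for the moment, N m; "finger_gap": finger opening in mm; "grip_force": force on a finger pad.
Only numpy, scipy, OpenCV 4.12 (cv2) and the standard library are available. Lean on these libraries where they do the work, as an engineer would, in place of code of your own. Each camera call takes 0.05 s, during which the arm holds its last target. There are 200 camera calls.

## Working session

There is one attempt and no reset: what is moved stays moved. The work goes in short steps, Python scripts to look and compute and a tool call to move; the robot and the scene stay as the last step left them, time stands still between calls to the robot, and variables do not carry over. Pictures are saved under pics/ and viewed, at most 10 in all, crops included, and the job is handed in when it is done.

Besides the shell and the picture viewer there is one more tool, called after "Request:" as name(argument=value, ...) on one line, values as JSON. apply_moves: Moves the arm, as the interface text tells. Its arguments: {"type":"object","properties":{"series":{"type":"string"},"squeeze":{"type":"number"}},"required":["series"]}

```bash
mkdir -p pics; python3 - <<'E'
from bench import sense,snapshot,grip_depth
import cv2,numpy as np,pickle
print(sense(),grip_depth)
d={}
for n in("scene","top"):
    s=snapshot(n);d[n]=s;cv2.imwrite(f"pics/{n}0.png",cv2.resize(s["frame"],None,fx=1.5,fy=1.5))
    print(n,s["intrinsics"],s["dist"],s["extrinsics"])
pickle.dump(d,open("d0.pkl","wb"))
E
```

```text
{'time': 0.0, 'joint_pos': array([-6.88929562e+01,  7.51312967e+00,  8.53309711e+01, -9.00574928e-04,
        8.72622999e+01, -4.89446928e+00]), 'qd': array([-0.00915815, -0.09576474, -0.07391179, -0.01424028,  0.04459281,
       -0.01968922]), 'joint_efforts': array([ 2.33198756e-03, -5.69398856e+01, -5.00548875e+01,  1.21062055e-05,
        1.49312324e-02, -2.32357860e-05]), 'tool_pos': array([ 262.81372984, -538.6875213 ,  199.74890678]), 'tcp_rot': array([-1.79893911e+02, -8.18198888e-03,  2.60015493e+01]), 'ft_force': array([ 0.09814096,  0.68206848, -0.11718784]), 'wrist_torque': array([ 0.0190111 , -0.04162067,  0.02058896]), 'grip_force': 0.0, 'finger_gap': 85.46013327515651} 18.700000000000003
scene [[436.21078837   0.         251.78105503]
 [  0.         436.21078837 182.99074991]
 [  0.           0.           1.        ]] [-0.05614006  0.          0.          0.          0.        ] [[ 4.13098721e-01  6.04829421e-01 -6.80830976e-01  1.25230939e+03]
 [ 9.10515195e-01 -2.88796063e-01  2.95903556e-01 -3.67772679e+02]
 [-1.76501289e-02 -7.42144329e-01 -6.70007662e-01  7.93525818e+02]
 [ 0.00000000e+00  0.00000000e+00  0.00000000e+00  1.00000000e+00]]
top [[489.06718205   0.         248.86253723]
 [  0.         489.06718205 194.43705083]
 [  0.           0.           1.        ]] [-0.10166527  0.          0.          0.          0.        ] [[-2.27832432e-02 -9.94341123e-01  1.03762491e-01  3.45457567e+02]
 [-9.99477976e-01  2.50323006e-02  2.04244918e-02 -7.75776129e+01]
 [-2.29063260e-02 -1.03242988e-01 -9.94392370e-01  1.68149563e+03]
 [ 0.00000000e+00  0.00000000e+00  0.00000000e+00  1.00000000e+00]]
```

View pics/scene0.png

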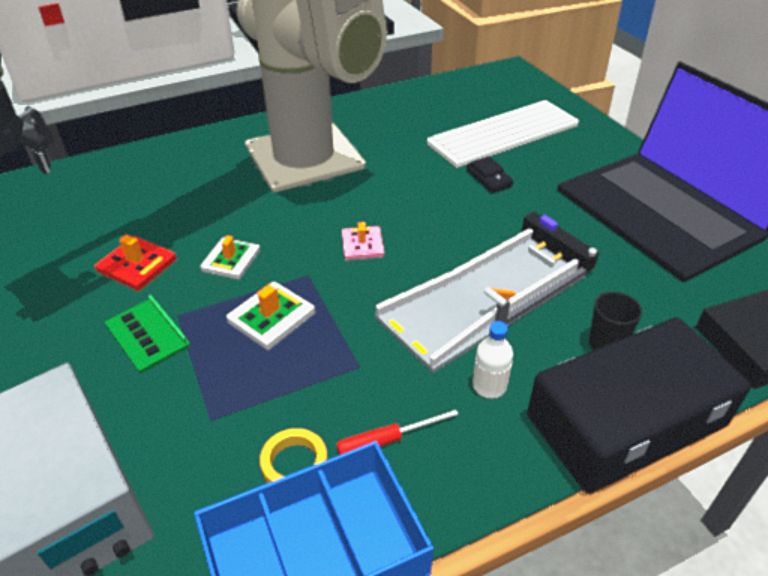

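View pics/top0.png

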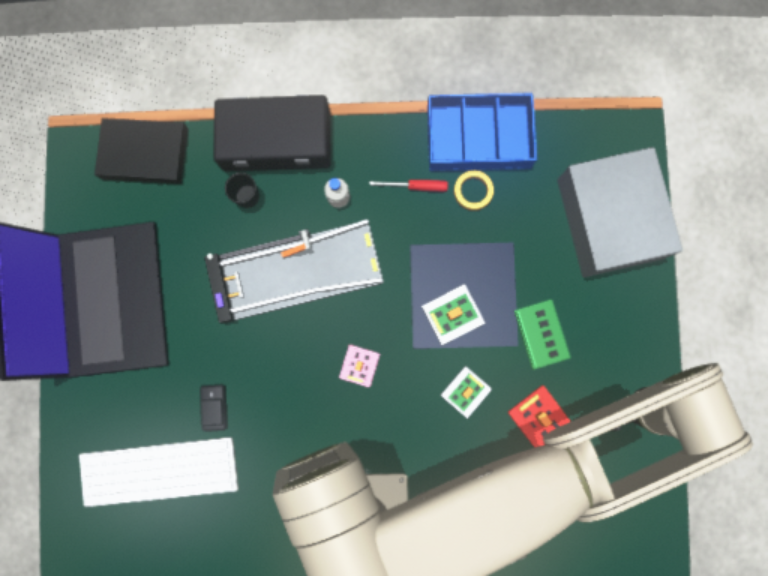

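The large green carrier is near top px (454,312)/1.5. The dock runs from its mouth at about (372,252)/1.5 to the carriage at (218,288)/1.5, and its catch is on the upper side. Next I'll measure both.

```bash
cat > h.py <<'E'
import cv2,numpy as np
def cloud(s,T=None):
    K,D=s["intrinsics"],s["dist"];h,w=s["depth"].shape
    uv=np.stack(np.meshgrid(np.arange(w),np.arange(h)),-1).reshape(-1,1,2).astype(float)
    n=cv2.undistortPoints(uv,K,np.array(D)).reshape(h,w,2)
    z=s["depth"].astype(float);P=np.dstack([n*z[...,None],z])
    T=s["extrinsics"] if T is None else T
    P=P@T[:3,:3].T+T[:3,3];P[z==0]=np.nan
    return P
E
python3 - <<'E'
from h import *;import pickle
d=pickle.load(open("d0.pkl","rb"))
ims=[]
for n,(x0,y0,x1,y1) in {"top":(125,135,385,285),"scene":(140,130,400,280)}.items():
    ims.append(cv2.resize(d[n]["frame"][y0:y1,x0:x1],None,fx=3,fy=3,interpolation=cv2.INTER_CUBIC)[:300*3//2][:,:780])
cv2.imwrite("pics/crop.png",cv2.resize(np.vstack(ims),None,fx=.66,fy=.66))
for n in("top","scene"):
    s=d[n];P=cloud(s);hsv=cv2.cvtColor(s["frame"],cv2.COLOR_BGR2HSV)
    X,Y,Z=P[...,0],P[...,1],P[...,2]
    bx=[(270,350),(180,240)] if n=="top" else [(140,220),(180,240)]
    m=np.zeros(X.shape,bool);m[bx[1][0]:bx[1][1],bx[0][0]:bx[0][1]]=1
    org=m&(hsv[...,0]<18)&(hsv[...,1]>150)&(hsv[...,2]>120)
    print(n,"handle px",org.sum(),np.nanmedian(P[org],0),"top",np.nanmean(P[org&(Z>54)],0), "bench z",np.nanmedian(Z[m]))
    pl=m&(Z>9)&(Z<26)
    r=cv2.minAreaRect(np.float32(P[pl][:,:2]));print("plate",r,np.nanmedian(Z[pl]))
    gold=m&(hsv[...,0]>=19)&(hsv[...,0]<34)&(hsv[...,1]>110)&(hsv[...,2]>120)
    print("gold",gold.sum(),np.nanmean(P[gold],0))
    # dock
    c=P[170,200] if n=="top" else P[195,320]
    print("dock floor",c)
    md=(abs(X-c[0])<230)&(abs(Y-c[1])<230)&(hsv[...,1]<75)&(hsv[...,2]>60)&(Z>5)&(Z<40)
    k,l,st,ce=cv2.connectedComponentsWithStats(md.astype(np.uint8));i=1+np.argmax(st[1:,4]);mm=l==i
    print("dock",st[i],cv2.minAreaRect(np.float32(P[mm][:,:2])))
    g=mm&(Z>25)&(Z<38);print("guides",cv2.minAreaRect(np.float32(P[g][:,:2])),np.median(Z[mm]))
    yb=(hsv[...,0]>=15)&(hsv[...,0]<35)&(hsv[...,1]>90)&(hsv[...,2]>120)&(abs(X-c[0])<230)&(abs(Y-c[1])<230)
    k,l,st,ce=cv2.connectedComponentsWithStats(yb.astype(np.uint8))
    for i in range(1,k):
        if st[i,4]>8:print("yel",ce[i],st[i,4],np.nanmean(P[l==i],0))
E
```

```text
top handle px 0 [nan nan nan] top [nan nan nan] bench z 1.7631838416889423
plate ((463.30828857421875, -249.84381103515625), (270.9402770996094, 202.51077270507812), 88.41876983642578) 16.93606677860589
gold 43 [ 464.4168419  -223.55049544   61.54507374]
dock floor [608.88842896 123.91037312  12.63846657]
dock [ 146  146  110   68 4187] ((578.64990234375, 122.4410400390625), (159.93197631835938, 356.4450988769531), 12.496826171875)
guides ((577.4091186523438, 124.59873962402344), (151.78558349609375, 348.62152099609375), 12.618291854858398) 13.301243340858719
yel [244.90909091 159.45454545] 11 [641.49953847 -32.40902053  13.16623208]
yel [249. 176.] 9 [583.42216146 -45.22948587  12.82197047]
yel [151.92307692 185.15384615] 13 [558.64418875 289.0813189   26.48474397]
yel [154.92307692 196.15384615] 13 [520.75465303 279.56879509  22.6481068 ]
scene handle px 162 [ 471.69306845 -227.13353606   39.55093869] top [ 467.86847797 -227.12395505   58.56981364] bench z 0.6788925520163502
plate ((417.2283935546875, -248.02828979492188), (206.79718017578125, 112.98405456542969), 25.82816696166992
[... 158 characters left out ...]
 ((579.9560546875, 122.12638092041016), (153.89303588867188, 357.2033386230469), 12.190152168273926)
guides ((581.5548095703125, 122.9070053100586), (149.04306030273438, 356.2290954589844), 10.885542869567871) 12.21730494673335
yel [240.65 151.05] 20 [355.3019486   -9.5267277   43.43984799]
yel [360.22727273 163.13636364] 22 [520.1791314  280.77141091  18.93532151]
yel [371.52380952 170.38095238] 21 [559.9356617  290.02822593  19.64260414]
yel [335.73684211 194.10526316] 38 [620.24248464 133.26010248  46.2838917 ]
yel [263.53846154 216.84615385] 39 [584.51913088 -48.20182283  12.78476016]
yel [279.02439024 231.2195122 ] 41 [642.54247969 -35.10499059  12.55773936]
  return np.nanmean(a, axis, out=out, keepdims=keepdims)
<stdin>:13: RuntimeWarning: Mean of empty slice
```

View pics/crop.png

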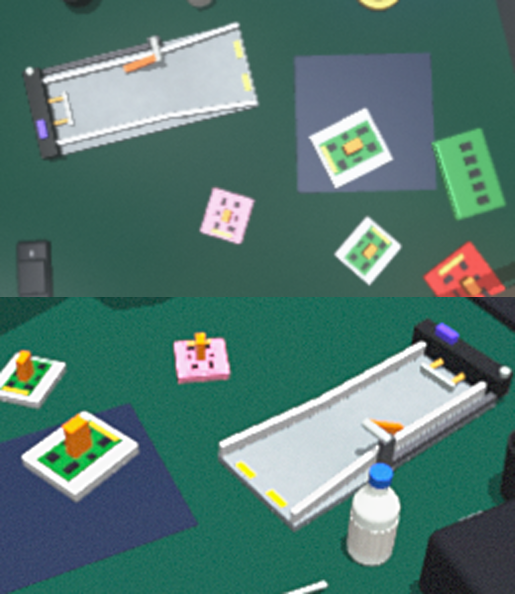

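Carrier: about (462,-226), yaw about 115°, with the gold strip facing the dock. Dock: yaw about 102.5°. First I'll turn the wrist, then move over the carrier.

Request:
apply_moves(series="0 0 0 -0.0625 -1;0 0 0 -0.0625 -1;0 0 0 -0.0625 -1;0 0 0 -0.0625 -1;0 0 0 -0.0625 -1")

```text
time: 0.52
tool_pos: [262.9, -538.9, 200.1]
tcp_rot: [-179.9, -0.0, 62.2]
ft_force: [-0.2, 1.4, -0.5]
finger_gap: 85.3
grip_force: 0.0
```

Request:
apply_moves(series="0 0 0 -0.0625 -1;0 0 0 -0.0625 -1;0 0 0 -0.0625 -1;0 0 0 -0.0625 -1;0 0 0 -0.0625 -1")

```text
time: 0.93
tool_pos: [262.9, -538.9, 200.1]
tcp_rot: [-180.0, -0.1, 98.0]
ft_force: [0.7, -0.6, -0.1]
finger_gap: 85.8
grip_force: 0.0
```

Request:
apply_moves(series="0 0 0 -0.0625 -1;0 0 0 -0.0625 -1;0 0 0 -0.0275 -1")

```text
time: 1.18
tool_pos: [262.9, -538.9, 200.1]
tcp_rot: [180.0, -0.1, 115.5]
ft_force: [-0.2, -0.4, 0.3]
finger_gap: 84.9
grip_force: 0.0
```

Request:
apply_moves(series="0.066 0.104 0 0 -1;0.066 0.104 0 0 -1;0.066 0.104 0 0 -1;0.066 0.104 0 0 -1;0.066 0.104 0 0 -1")

```text
time: 1.6
tool_pos: [362.6, -381.8, 200.3]
tcp_rot: [-180.0, -0.0, 115.1]
ft_force: [0.8, -0.5, 0.8]
finger_gap: 85.6
grip_force: 0.0
```

Request:
apply_moves(series="0.066 0.104 0 0 -1;0.066 0.104 0 0 -1;0.066 0.104 0 0 -1;0.066 0.104 0 0 -1;0.066 0.104 0 0 -1")

```text
time: 2.02
tool_pos: [462.0, -225.8, 200.5]
tcp_rot: [-180.0, -0.0, 115.1]
ft_force: [1.0, -1.2, 0.1]
finger_gap: 85.1
grip_force: 0.0
```

Request:
apply_moves(series="0 0 0 0 -1;0 0 0 0 -1;0 0 0 0 -1")

```text
time: 2.27
tool_pos: [461.3, -227.7, 200.4]
tcp_rot: [-180.0, -0.0, 115.1]
ft_force: [-0.6, -0.2, 0.3]
finger_gap: 85.4
grip_force: 0.0
```

```bash
cat >> h.py <<'E'
from scipy.spatial.transform import Rotation as Ro
def wrist(name=None):
    from bench import sense,snapshot
    q=sense();s=snapshot("wrist")
    T=np.eye(4);T[:3,:3]=Ro.from_euler("xyz",q["tcp_rot"],degrees=True).as_matrix();T[:3,3]=q["tool_pos"]
    if name:cv2.imwrite(name,s["frame"])
    return s,cloud(s,T@s["tool_from_camera"]),q
E
python3 - <<'E'
from h import *
s,P,q=wrist("pics/w1.png");np.set_printoptions(precision=1,suppress=True)
hsv=cv2.cvtColor(s["frame"],cv2.COLOR_BGR2HSV);Z=P[...,2]
near=np.hypot(P[...,0]-462,P[...,1]+226)<95
pl=near&(Z>10)&(Z<27)&((hsv[...,1]<60)|((hsv[...,0]>35)&(hsv[...,0]<85)))
k,l,st,ce=cv2.connectedComponentsWithStats(pl.astype(np.uint8));m=l==1+np.argmax(st[1:,4])
print("plate",cv2.minAreaRect(np.float32(P[m][:,:2])),np.median(Z[m]))
t=near&(Z>58)&(Z<72);print("top",t.sum(),cv2.minAreaRect(np.float32(P[t][:,:2])),P[t].mean(0))
g=near&(Z<30)&(hsv[...,0]>=18)&(hsv[...,0]<34)&(hsv[...,1]>110);print("gold",g.sum(),P[g].mean(0), s["tool_from_camera"])
E
```

```text
plate ((465.4241943359375, -222.85287475585938), (101.45683288574219, 110.3048324584961), 25.736303329467773) 17.345646311389203
top 468 ((465.336181640625, -222.067626953125), (17.212411880493164, 29.47146987915039), 25.55837631225586) [ 465.2 -221.6   64.1]
gold 371 [ 450.5 -192.1   19.3] [[   0.    -1.    -0.3   77.5]
 [   1.     0.     0.     0.8]
 [  -0.    -0.3    1.  -173.4]
 [   0.     0.     0.     1. ]]
```

View pics/w1.png

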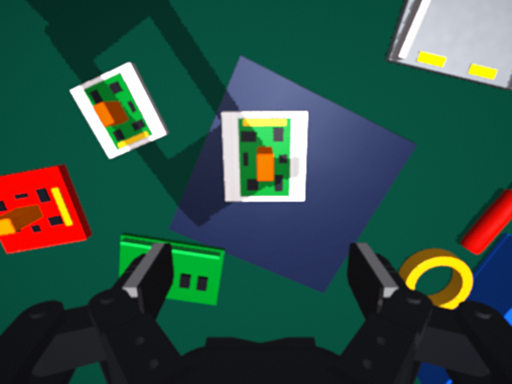

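The wrist view shows the carrier at (265,157) with the gold strip at its top, which is tool +x. The plate measures 101×110, centre (465.4,-222.5), yaw 115.7°. I'll align, descend and grip.

Request:
apply_moves(series="0.0097 0.0193 0.1 -0.005 -1;0 0 0.12 0 -1;0 0 0.12 0 -1;0 0 0.12 0 -1;0 0 0.06 0 -1")

```text
time: 2.73
tool_pos: [462.0, -222.5, 39.9]
tcp_rot: [-179.8, -0.3, 115.5]
ft_force: [-0.7, -0.0, 0.1]
finger_gap: 85.3
grip_force: 0.0
```

Request:
apply_moves(series="0 0 0.04 0 -1;0 0 0.022 0 -1;0 0 0 0 -1;0 0 0 0 -1")

```text
time: 3.07
tool_pos: [466.3, -223.6, 27.4]
tcp_rot: [180.0, 0.1, 115.6]
ft_force: [-0.3, -0.1, 0.8]
finger_gap: 85.3
grip_force: 0.0
```

Request:
apply_moves(series="0 0 0 0 0.2;0 0 0 0 0.5;0 0 0 0 1;0 0 0 0 1;0 0 0 0 1", squeeze=70)

```text
time: 3.48
tool_pos: [466.0, -222.6, 26.7]
tcp_rot: [180.0, 0.0, 115.7]
ft_force: [-0.7, -0.7, -0.0]
finger_gap: 25.6
grip_force: 0.0
```

Request:
apply_moves(series="0 0 0 0 1;0 0 0 0 1;0 0 0 0 1;0 0 0 0 1;0 0 0 0 1")

```text
time: 3.9
tool_pos: [466.0, -222.7, 26.9]
tcp_rot: [180.0, 0.0, 115.7]
ft_force: [-1.5, 1.2, 5.6]
finger_gap: 15.6
grip_force: 69.0
```

Request:
apply_moves(series="0 0 -0.05 0 1;0 0 -0.1 0 1;0 0 -0.1 0 1;0 0 -0.08 0.03 1;0 0 0 0.03 1")

```text
time: 4.32
tool_pos: [468.4, -224.2, 130.8]
tcp_rot: [179.7, 0.3, 108.7]
ft_force: [1.6, -0.3, -2.0]
finger_gap: 15.3
grip_force: 69.0
```

Request:
apply_moves(series="0 0 0 0.03 1;0 0 0 0.025 1;0.04 0.04 0 0 1;0.08 0.08 0 0 1;0.08 0.08 0 0 1")

```text
time: 4.73
tool_pos: [510.8, -150.6, 124.3]
tcp_rot: [-179.9, -0.0, 102.3]
ft_force: [0.6, -0.2, -2.8]
finger_gap: 15.4
grip_force: 69.0
```

Request:
apply_moves(series="0.08 0.08 0 0 1;0.08 0.08 0 0 1;0.08 0.08 0 0 1;0.08 0.08 0 0 1;0.06 0.06 0 0 1")

```text
time: 5.15
tool_pos: [598.2, -12.3, 124.1]
tcp_rot: [-179.9, -0.1, 102.5]
ft_force: [0.7, -0.4, -3.7]
finger_gap: 15.4
grip_force: 69.0
```

Request:
apply_moves(series="0.045 0.037 0 0 1;0 0 0 0 1;0 0 0 0 1;0 0 0 0 1")

```text
time: 5.48
tool_pos: [605.0, 0.2, 124.2]
tcp_rot: [-179.9, -0.0, 102.5]
ft_force: [-0.2, -0.5, -3.8]
finger_gap: 14.9
grip_force: 69.1
```

```bash
python3 - <<'E'
from h import *;import pickle
from bench import snapshot
s,P,q=wrist("pics/w2.png");t=snapshot("top");c=snapshot("scene");pickle.dump((s,P,q,t,c),open("d2.pkl","wb"))
print(q["tool_pos"],q["tcp_rot"],q["ft_force"],q["finger_gap"])
E
```

```text
[6.04961078e+02 2.27638223e-01 1.24222847e+02] [-1.79894136e+02 -7.92624188e-03  1.02502950e+02] [-0.15066383 -0.48030433 -3.81660724] 14.948169399074958
```

View pics/w2.png

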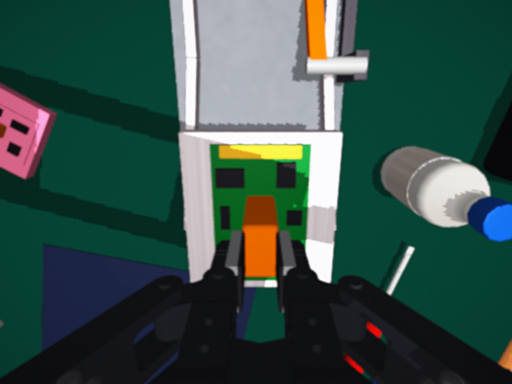

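The wrist view shows the carrier held straight, with its gold end at (260,152) towards the channel. The catch is at (318,35) and its post at (360,65). Next I'll measure the centreline from the guides and check the plate's pose in the hand.

```bash
python3 - <<'E'
from h import *;import pickle
s,P,q,t,c=pickle.load(open("d2.pkl","rb"))
def fit(P,n):
    a=np.radians(102.4);ex=np.array([np.cos(a),np.sin(a)]);ey=np.array([-ex[1],ex[0]]);o=np.array([573.6,146.7])
    u=(P[...,:2]-o)@ex;v=(P[...,:2]-o)@ey;Z=P[...,2]
    for x in range(-195,150,15):
        f=(abs(u-x)<7.5)
        g=f&(Z>26)&(Z<36);L=v[g&(v>40)&(v<85)];R=v[g&(v<-40)&(v>-85)]
        if len(L)>4 and len(R)>4:
            l,r=np.median(L),np.median(R);print(n,x,"L %.1f R %.1f mid %.1f"%(l,r,(l+r)/2),len(L),len(R),"floor %.1f"%np.nanmedian(Z[f&(abs(v)<30)]))
    return u,v
fit(P,"w");fit(cloud(t),"t");fit(cloud(c),"s")
hsv=cv2.cvtColor(s["frame"],cv2.COLOR_BGR2HSV);Z=P[...,2]
near=np.hypot(P[...,0]-605,P[...,1])<95
m=near&(Z>103)&(Z<125)&((hsv[...,1]<60)|((hsv[...,0]>30)&(hsv[...,0]<85)))&(np.arange(384)[:,None]<260)
k,l,st,ce=cv2.connectedComponentsWithStats(m.astype(np.uint8));m=l==1+np.argmax(st[1:,4])
print("plate",cv2.minAreaRect(np.float32(P[m][:,:2])),np.median(Z[m]))
E
```

```text
w -195 L 73.1 R -72.0 mid 0.6 16 6 floor 114.5
w -105 L 61.2 R -59.5 mid 0.9 61 56 floor 115.7
w -90 L 60.3 R -58.5 mid 0.9 184 183 floor 13.2
w -75 L 58.9 R -57.0 mid 1.0 198 206 floor 12.4
w -60 L 57.6 R -57.3 mid 0.2 207 179 floor 12.4
w -45 L 56.8 R -56.1 mid 0.3 219 47 floor 12.3
w -30 L 56.3 R -55.4 mid 0.4 236 174 floor 12.2
w -15 L 56.2 R -54.3 mid 0.9 249 242 floor 12.3
w 0 L 56.2 R -53.5 mid 1.3 67 81 floor 12.4
t -75 L 61.7 R -55.3 mid 3.2 9 10 floor 13.2
t 30 L 57.8 R -51.9 mid 2.9 7 15 floor 11.3
t 45 L 58.2 R -53.3 mid 2.5 6 11 floor 12.2
t 60 L 59.3 R -51.4 mid 3.9 9 11 floor 11.9
t 75 L 60.2 R -55.8 mid 2.2 10 15 floor 12.1
t 90 L 59.5 R -55.1 mid 2.2 10 11 floor 11.9
t 105 L 60.5 R -55.2 mid 2.7 10 17 floor 12.0
t 120 L 59.9 R -52.3 mid 3.8 10 14 floor 19.1
t 135 L 60.3 R -54.0 mid 3.2 8 14 floor 14.3
s -195 L 69.6 R -67.4 mid 1.1 25 23 floor 390.5
s -180 L 67.6 R -67.2 mid 0.2 22 24 floor 349.9
s -165 L 67.7 R -65.6 mid 1.0 11 22 floor 199.3
s -15 L 56.8 R -54.8 mid 1.0 15 22 floor 10.9
s 0 L 56.7 R -51.5 mid 2.6 13 30 floor 11.3
s 15 L 57.0 R -54.8 mid 1.1 15 13 floor 11.5
s 30 L 54.7 R -54.0 mid 0.3 14 19 floor 11.6
s 45 L 56.5 R -54.7 mid 0.9 15 20 floor 11.5
s 60 L 54.6 R -54.5 mid 0.0 14 17 floor 11.3
s 75 L 55.5 R -55.6 mid -0.0 13 18 floor 10.7
s 90 L 55.3 R -54.6 mid 0.4 10 16 floor 9.6
s 105 L 55.4 R -56.4 mid -0.5 14 13 floor 9.5
s 120 L 56.4 R -55.7 mid 0.3 11 14 floor 16.8
s 135 L 55.9 R -56.4 mid -0.2 14 17 floor 13.3
plate ((603.2124633789062, 11.563060760498047), (101.05116271972656, 88.3734130859375), 12.393057823181152) 114.348411780788
```

Request:
apply_moves(series="0 -0.0023 0.1 0 1;0 0 0.1 0 1;0 0 0.05 0 1;0 0 0.02 0 1;0 0 0 0 1")

```text
time: 6.05
tool_pos: [603.3, -0.2, 42.2]
tcp_rot: [-179.8, -0.1, 102.4]
ft_force: [-0.0, 0.1, -3.0]
finger_gap: 15.3
grip_force: 69.0
```

Request:
apply_moves(series="0 0 0.005 0 1;0 0 0.003 0 1;0 0 0 0 1;0 0 0 0 1")

```text
time: 6.38
tool_pos: [606.2, 0.3, 43.3]
tcp_rot: [179.9, 0.0, 102.5]
ft_force: [-0.0, -0.4, -3.1]
finger_gap: 15.5
grip_force: 69.1
```

Request:
apply_moves(series="0 0 0 0 1;0 0 0 0 1;0 0 0 0 1")

```text
time: 6.63
tool_pos: [605.3, 0.4, 42.1]
tcp_rot: [180.0, 0.0, 102.5]
ft_force: [-0.5, 0.8, -2.9]
finger_gap: 15.6
grip_force: 69.1
```

Request:
apply_moves(series="0 0 0.004 0 1;0 0 0 0 1;0 0 0 0 1;0 0 0 0 1")

```text
time: 6.97
tool_pos: [605.0, 0.4, 40.5]
tcp_rot: [-180.0, -0.0, 102.5]
ft_force: [0.3, 0.6, -3.6]
finger_gap: 15.5
grip_force: 69.1
```

Request:
apply_moves(series="0 0 0.003 0 1;0 0 0 0 1;0 0 0 0 1;0 0 0 0 1")

```text
time: 7.3
tool_pos: [605.1, 0.4, 39.7]
tcp_rot: [-180.0, -0.0, 102.5]
ft_force: [-0.4, -0.1, -3.1]
finger_gap: 15.6
grip_force: 69.1
```

Request:
apply_moves(series="0 -0.002 0.0025 0 1;0 0 0 0 1;0 0 0 0 1;0 0 0 0 1")

```text
time: 7.63
tool_pos: [604.5, 0.3, 38.9]
tcp_rot: [-180.0, -0.0, 102.5]
ft_force: [-0.2, -0.2, -2.9]
finger_gap: 15.3
grip_force: 69.1
```

Request:
apply_moves(series="0.01 0 0 0 1;0.02 0 0 0 1;0.02 0 0 0 1;0.02 0 0 0 1;0.01 0 0 0 1")

```text
time: 8.05
tool_pos: [599.0, 25.0, 38.9]
tcp_rot: [-180.0, -0.0, 102.5]
ft_force: [0.6, 0.1, -3.0]
finger_gap: 15.3
grip_force: 69.1
```

Request:
apply_moves(series="0 0 0 0 1;0 0 0 0 1;0 0 0 0 1")

```text
time: 8.3
tool_pos: [599.3, 23.7, 38.9]
tcp_rot: [-180.0, 0.0, 102.5]
ft_force: [0.3, -0.2, -2.9]
finger_gap: 15.3
grip_force: 69.1
```

Request:
apply_moves(series="0 0 0.002 0 1;0 0 0 0 1;0 0 0 0 1")

```text
time: 8.55
tool_pos: [599.5, 23.6, 38.9]
tcp_rot: [180.0, -0.0, 102.5]
ft_force: [-3.8, 0.6, 4.3]
finger_gap: 15.4
grip_force: 69.9
```

Request:
apply_moves(series="0.01 0 0.0015 0 1;0.02 0 0 0 1;0.01 0 0 0 1;0 0 0 0 1;0 0 0 0 1")

```text
time: 8.97
tool_pos: [597.8, 35.7, 38.9]
tcp_rot: [179.9, 0.0, 102.5]
ft_force: [0.2, -1.5, 4.9]
finger_gap: 15.6
grip_force: 70.1
```

Request:
apply_moves(series="0.01 -0.003 -0.001 0 1;0.02 0 0 0 1;0.01 0 0 0 1;0 0 0 0 1;0 0 0 0 1")

```text
time: 9.38
tool_pos: [593.7, 47.5, 38.8]
tcp_rot: [179.9, 0.0, 102.5]
ft_force: [0.1, -1.6, 6.2]
finger_gap: 15.1
grip_force: 70.2
```

Request:
apply_moves(series="0.01 0 0 0 1;0.02 0 0 0 1;0.01 0 0 0 1;0 0 0 0 1;0 0 0 0 1")

```text
time: 9.8
tool_pos: [591.1, 59.2, 38.8]
tcp_rot: [179.9, 0.0, 102.5]
ft_force: [0.5, -0.8, 5.5]
finger_gap: 15.3
grip_force: 70.2
```

Request:
apply_moves(series="0.01 0 0 0 1;0.02 0 0 0 1;0.02 0 0 0 1;0.01 0 0 0 1;0 0 0 0 1")

```text
time: 10.22
tool_pos: [587.2, 76.9, 38.8]
tcp_rot: [179.9, 0.0, 102.5]
ft_force: [0.7, -1.8, 6.3]
finger_gap: 15.5
grip_force: 70.2
```

Request:
apply_moves(series="0.01 0 0 0 1;0.02 0 0 0 1;0.02 0 0 0 1;0.01 0 0 0 1;0 0 0 0 1")

```text
time: 10.63
tool_pos: [583.3, 94.4, 38.9]
tcp_rot: [179.9, 0.0, 102.5]
ft_force: [0.8, -1.4, 6.4]
finger_gap: 15.3
grip_force: 70.2
```

Request:
apply_moves(series="0.01 0 0 0 1;0.02 0 0 0 1;0.02 0 0 0 1;0.01 0 0 0 1;0 0 0 0 1")

```text
time: 11.05
tool_pos: [579.4, 112.0, 38.9]
tcp_rot: [179.9, 0.0, 102.5]
ft_force: [-0.1, -2.0, 6.0]
finger_gap: 15.6
grip_force: 70.2
```

```bash
cat > look.py <<'E'
import sys
from h import *
from bench import snapshot
s=snapshot("scene");P=cloud(s);hsv=cv2.cvtColor(s["frame"],cv2.COLOR_BGR2HSV)
a=np.radians(102.4);ex=np.array([np.cos(a),np.sin(a)]);ey=np.array([-ex[1],ex[0]]);o=np.array([572.8,146.5])
u=(P[...,:2]-o)@ex;v=(P[...,:2]-o)@ey
m=(hsv[...,0]<20)&(hsv[...,1]>140)&(hsv[...,2]>90)&(v<-28)&(v>-56)&(u>-90)&(u<30)&(P[...,2]>15)&(P[...,2]<110)
if m.sum()>5:
    r,c=np.where(m);print("catch px",m.sum(),"rows",r.min(),r.max(),"cols",c.min(),c.max(),"slope z/u",np.polyfit(u[m],P[...,2][m],1),"u",np.percentile(u[m],[5,95]))
if len(sys.argv)>1:cv2.imwrite(sys.argv[1],cv2.resize(s["frame"][120:240,240:400],None,fx=5,fy=5,interpolation=cv2.INTER_CUBIC))
E
python3 look.py pics/c1.png
```

```text
catch px 65 rows 190 196 cols 327 345 slope z/u [-0.54093694 37.88375716] u [-46.35851758   3.95270446]
```

View pics/c1.png

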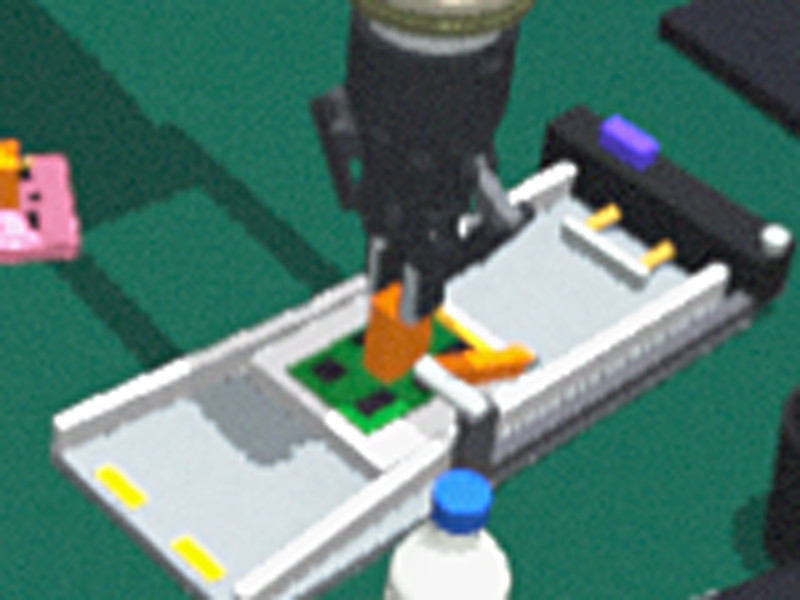

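The scene crop shows the carrier inside the channel under the raised catch at (490,360), with the gripper clear of it. The buffer bar is still ahead at (605,250). I'll continue sliding.

Request:
apply_moves(series="0.01 0 0 0 1;0.02 0 0 0 1;0.02 0 0 0 1;0.01 0 0 0 1;0 0 0 0 1")

```text
time: 11.52
tool_pos: [575.5, 129.6, 38.8]
tcp_rot: [179.9, 0.0, 102.5]
ft_force: [-0.0, -1.7, 6.4]
finger_gap: 15.6
grip_force: 70.2
```

Request:
apply_moves(series="0.01 0 0 0 1;0.02 0 0 0 1;0.02 0 0 0 1;0.01 0 0 0 1;0 0 0 0 1")

```text
time: 11.93
tool_pos: [571.6, 147.1, 38.8]
tcp_rot: [179.9, 0.0, 102.5]
ft_force: [1.7, -2.0, 6.1]
finger_gap: 15.5
grip_force: 70.2
```

Request:
apply_moves(series="0.01 0 0 0 1;0.02 0 0 0 1;0.02 0 0 0 1;0.01 0 0 0 1;0 0 0 0 1")

```text
time: 12.35
tool_pos: [567.7, 164.7, 38.8]
tcp_rot: [179.9, 0.0, 102.5]
ft_force: [-0.7, -2.2, 6.3]
finger_gap: 15.2
grip_force: 70.2
```

Request:
apply_moves(series="0.01 0 0 0 1;0.02 0 0 0 1;0.01 0 0 0 1;0 0 0 0 1;0 0 0 0 1")

```text
time: 12.77
tool_pos: [565.1, 176.3, 38.8]
tcp_rot: [179.9, -0.0, 102.5]
ft_force: [-0.6, -2.7, 6.7]
finger_gap: 15.9
grip_force: 70.2
```

Request:
apply_moves(series="0.005 0 0 0 1;0.005 0 0 0 1;0 0 0 0 1;0 0 0 0 1;0 0 0 0 1")

```text
time: 13.18
tool_pos: [564.6, 178.7, 38.9]
tcp_rot: [179.9, 0.0, 102.5]
ft_force: [1.0, -3.5, 6.3]
finger_gap: 15.3
grip_force: 70.2
```

Request:
apply_moves(series="0.005 0 0 0 1;0.005 0 0 0 1;0 0 0 0 1;0 0 0 0 1")

```text
time: 13.52
tool_pos: [563.9, 181.6, 38.9]
tcp_rot: [179.9, 0.0, 102.5]
ft_force: [0.3, -4.5, 6.0]
finger_gap: 15.5
grip_force: 70.2
```

Request:
apply_moves(series="0.005 0 0 0 1;0.005 0 0 0 1;0 0 0 0 1;0 0 0 0 1")

```text
time: 13.85
tool_pos: [563.3, 184.5, 38.9]
tcp_rot: [179.9, 0.0, 102.5]
ft_force: [0.7, -4.0, 7.0]
finger_gap: 15.4
grip_force: 70.2
```

Request:
apply_moves(series="0.005 0 0 0 1;0.005 0 0 0 1;0 0 0 0 1;0 0 0 0 1")

```text
time: 14.18
tool_pos: [562.6, 187.4, 38.9]
tcp_rot: [179.9, 0.0, 102.5]
ft_force: [1.2, -5.5, 6.4]
finger_gap: 15.0
grip_force: 70.2
```

Request:
apply_moves(series="0.004 0 0 0 1;0.004 0 0 0 1;0 0 0 0 1;0 0 0 0 1")

```text
time: 14.52
tool_pos: [562.1, 189.7, 38.8]
tcp_rot: [179.9, 0.0, 102.5]
ft_force: [0.6, -4.3, 6.5]
finger_gap: 15.2
grip_force: 70.2
```

Request:
apply_moves(series="0.004 0 0 0 1;0.004 0 0 0 1;0 0 0 0 1;0 0 0 0 1")

```text
time: 14.85
tool_pos: [561.6, 192.0, 38.9]
tcp_rot: [179.9, 0.0, 102.5]
ft_force: [1.8, -4.9, 7.0]
finger_gap: 15.6
grip_force: 70.2
```

```bash
python3 look.py; python3 -c "
from bench import sense;q=sense();print(q['tool_pos'],q['ft_force'],q['time'])"
```

```text
catch px 48 rows 189 196 cols 327 345 slope z/u [-0.43388897 39.06771221] u [-42.19867269   6.7036612 ]
[561.59452924 192.0207634   38.83772027] [ 1.21550686 -4.25459698  6.0906027 ] 14.9
```

Request:
apply_moves(series="0.004 0 0 0 1;0.003 0 0 0 1;0 0 0 0 1;0 0 0 0 1")

```text
time: 15.23
tool_pos: [561.2, 194.0, 38.8]
tcp_rot: [179.9, 0.0, 102.5]
ft_force: [0.4, -4.0, 6.4]
finger_gap: 15.1
grip_force: 70.2
```

Request:
apply_moves(series="0.004 0 0 0 1;0.003 0 0 0 1;0 0 0 0 1;0 0 0 0 1")

```text
time: 15.57
tool_pos: [560.7, 196.1, 38.8]
tcp_rot: [179.9, 0.0, 102.5]
ft_force: [1.2, -4.2, 6.9]
finger_gap: 15.6
grip_force: 70.2
```

Request:
apply_moves(series="0.004 0 0 0 1;0.003 0 0 0 1;0 0 0 0 1;0 0 0 0 1")

```text
time: 15.9
tool_pos: [560.2, 198.2, 38.9]
tcp_rot: [179.9, 0.0, 102.5]
ft_force: [0.9, -4.7, 6.3]
finger_gap: 15.5
grip_force: 70.2
```

Request:
apply_moves(series="0.004 0 0 0 1;0.003 0 0 0 1;0 0 0 0 1;0 0 0 0 1")

```text
time: 16.23
tool_pos: [559.8, 200.2, 38.9]
tcp_rot: [179.9, 0.0, 102.5]
ft_force: [1.7, -5.0, 5.5]
finger_gap: 15.1
grip_force: 70.2
```

Request:
apply_moves(series="0.004 0 0 0 1;0.003 0 0 0 1;0 0 0 0 1;0 0 0 0 1")

```text
time: 16.57
tool_pos: [559.3, 202.2, 38.8]
tcp_rot: [179.9, 0.0, 102.5]
ft_force: [1.5, -4.9, 6.4]
finger_gap: 15.2
grip_force: 70.2
```

```bash
python3 look.py; python3 -c "
from bench import sense;q=sense();print(q['tool_pos'],q['ft_force'],q['time'])"
```

```text
catch px 49 rows 189 196 cols 327 346 slope z/u [-0.4732723  38.34472355] u [-44.32501533   9.82641606]
[559.34729753 202.23378132  38.87539941] [ 1.42228528 -4.27866924  8.1229145 ] 16.6167
```

Request:
apply_moves(series="0.004 0 0 0 1;0.003 0 0 0 1;0 0 0 0 1;0 0 0 0 1")

```text
time: 16.95
tool_pos: [558.9, 204.3, 38.9]
tcp_rot: [179.9, 0.0, 102.5]
ft_force: [1.5, -4.5, 6.5]
finger_gap: 15.3
grip_force: 70.2
```

Request:
apply_moves(series="0.003 0 0 0 1;0.003 0 0 0 1;0 0 0 0 1;0 0 0 0 1")

```text
time: 17.28
tool_pos: [558.5, 206.0, 38.9]
tcp_rot: [179.9, 0.0, 102.5]
ft_force: [0.9, -4.1, 7.1]
finger_gap: 15.9
grip_force: 70.2
```

```bash
python3 look.py pics/c2.png
```

```text
catch px 52 rows 189 196 cols 327 345 slope z/u [-0.48703282 38.31407023] u [-43.87050738   7.19124313]
```

View pics/c2.png

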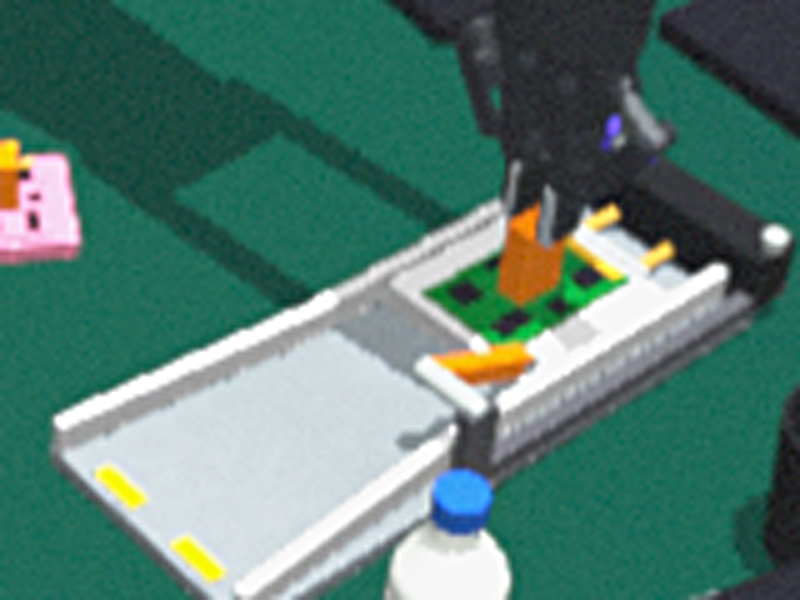

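The crop shows the carrier almost at the buffer bar, which is now hidden behind the plate edge at (610,240). The catch is still up. I'll continue in small steps.

Request:
apply_moves(series="0.003 0 0 0 1;0.002 0 0 0 1;0 0 0 0 1;0 0 0 0 1")

```text
time: 17.67
tool_pos: [558.2, 207.5, 38.8]
tcp_rot: [179.9, 0.0, 102.5]
ft_force: [0.8, -3.9, 6.4]
finger_gap: 15.2
grip_force: 70.2
```

Request:
apply_moves(series="0.003 0 0 0 1;0.002 0 0 0 1;0 0 0 0 1;0 0 0 0 1")

```text
time: 18.0
tool_pos: [557.8, 208.9, 38.8]
tcp_rot: [179.9, 0.0, 102.5]
ft_force: [1.2, -3.7, 7.4]
finger_gap: 15.5
grip_force: 70.2
```

```bash
python3 look.py; python3 -c "
from bench import sense;q=sense();print(q['tool_pos'],q['ft_force'],q['time'])"
```

```text
catch px 54 rows 189 196 cols 327 345 slope z/u [-0.48660861 38.28150531] u [-42.27237532   7.26119871]
[557.8426185  208.90550865  38.85804458] [ 1.68357077 -4.26863152  7.06190849] 18.05
```

Request:
apply_moves(series="0.003 0 0 0 1;0.002 0 0 0 1;0 0 0 0 1;0 0 0 0 1")

```text
time: 18.38
tool_pos: [557.7, 209.5, 38.9]
tcp_rot: [179.9, 0.1, 102.5]
ft_force: [2.0, -9.0, 7.9]
finger_gap: 15.3
grip_force: 70.3
```

Request:
apply_moves(series="0.003 0 0 0 1;0.002 0 0 0 1;0 0 0 0 1;0 0 0 0 1")

```text
time: 18.72
tool_pos: [557.5, 210.7, 38.9]
tcp_rot: [179.9, 0.1, 102.5]
ft_force: [2.1, -9.6, 6.9]
finger_gap: 15.3
grip_force: 70.3
```

Request:
apply_moves(series="0.004 0 0 0 1;0.003 0 0 0 1;0 0 0 0 1;0 0 0 0 1")

```text
time: 19.05
tool_pos: [557.1, 212.5, 39.0]
tcp_rot: [179.9, 0.2, 102.5]
ft_force: [3.6, -11.2, 6.8]
finger_gap: 15.6
grip_force: 70.4
```

Request:
apply_moves(series="0.003 0 0 0 1;0.002 0 0 0 1;0 0 0 0 1;0 0 0 0 1")

```text
time: 19.38
tool_pos: [556.9, 213.7, 39.0]
tcp_rot: [179.9, 0.2, 102.5]
ft_force: [1.8, -12.0, 7.8]
finger_gap: 15.4
grip_force: 70.5
```

```bash
python3 look.py; python3 -c "
from bench import sense;q=sense();print(q['tool_pos'],q['ft_force'],q['time'])"
```

```text
catch px 52 rows 190 196 cols 327 345 slope z/u [-0.49344238 38.68789422] u [-43.17510968   4.9346902 ]
[556.85698902 213.74534593  39.01568223] [  2.17516319 -11.43644311   8.56555525] 19.4333
```

Request:
apply_moves(series="0.003 0 0 0 1;0.001 0 0 0 1;0 0 0 0 1;0 0 0 0 1")

```text
time: 19.77
tool_pos: [556.7, 214.7, 39.1]
tcp_rot: [179.9, 0.2, 102.5]
ft_force: [1.8, -13.5, 8.9]
finger_gap: 15.4
grip_force: 70.5
```

Request:
apply_moves(series="0.003 0 0 0 1;0 0 0 0 1;0 0 0 0 1;0 0 0 0 1")

```text
time: 20.1
tool_pos: [556.5, 215.5, 39.1]
tcp_rot: [179.9, 0.2, 102.5]
ft_force: [1.6, -12.0, 9.0]
finger_gap: 15.5
grip_force: 70.5
```

```bash
python3 look.py; python3 -c "
from bench import sense;q=sense();print(q['tool_pos'],q['ft_force'],q['time'])"
```

```text
catch px 53 rows 189 196 cols 327 345 slope z/u [-0.52470743 37.62822203] u [-43.84064169   9.5393801 ]
[556.48472352 215.51685401  39.1060108 ] [  2.01553151 -13.73992329   8.35372883] 20.15
```

Request:
apply_moves(series="0.0025 0 0 0 1;0 0 0 0 1;0 0 0 0 1;0 0 0 0 1")

```text
time: 20.48
tool_pos: [556.4, 216.1, 39.2]
tcp_rot: [179.9, 0.2, 102.5]
ft_force: [1.9, -12.8, 9.9]
finger_gap: 15.4
grip_force: 70.6
```

```bash
python3 look.py; python3 -c "
from bench import sense;q=sense();print(q['tool_pos'],q['ft_force'],q['time'])"
```

```text
catch px 54 rows 189 196 cols 327 346 slope z/u [-0.48746112 38.65520624] u [-43.68720621   8.60965031]
[556.37660389 216.14798581  39.15146036] [  1.5533645  -13.72074754   9.43130358] 20.5333
```

Request:
apply_moves(series="0.0025 0 0 0 1;0 0 0 0 1;0 0 0 0 1;0 0 0 0 1")

```text
time: 20.87
tool_pos: [556.2, 216.8, 39.2]
tcp_rot: [179.9, 0.2, 102.5]
ft_force: [1.5, -14.5, 9.9]
finger_gap: 15.2
grip_force: 70.6
```

```bash
python3 look.py; python3 -c "
from bench import sense;q=sense();print(q['tool_pos'],q['ft_force'],q['time'])"
```

```text
catch px 58 rows 189 196 cols 327 346 slope z/u [-0.48726089 38.33940894] u [-43.60441103  10.03237324]
[556.21403094 216.76294373  39.15953387] [  1.18087205 -14.70782426   9.58214394] 20.9167
```

Request:
apply_moves(series="0.002 0 0 0 1;0 0 0 0 1;0 0 0 0 1;0 0 0 0 1")

```text
time: 21.25
tool_pos: [556.1, 217.3, 39.2]
tcp_rot: [179.9, 0.2, 102.5]
ft_force: [1.8, -14.2, 10.1]
finger_gap: 15.4
grip_force: 70.6
```

```bash
python3 look.py pics/c3.png; python3 -c "
from bench import sense;q=sense();print(q['tool_pos'],q['ft_force'],q['time'])"
```

```text
catch px 56 rows 190 196 cols 327 345 slope z/u [-0.50400076 37.47938547] u [-42.07972473   6.8713648 ]
[556.12220236 217.30466289  39.18371802] [  1.96216278 -15.34316282   9.62273325] 21.3
```

```bash
python3 - <<'E'
from h import *;import pickle
from bench import snapshot
d=pickle.load(open("d0.pkl","rb"));t=pickle.load(open("d2.pkl","rb"))
a=d["scene"]["frame"];b=t[4]["frame"];c=snapshot("scene")["frame"]
cv2.imwrite("pics/cmp.png",np.hstack([cv2.resize(x[175:215,310:365],None,fx=4.8,fy=9,interpolation=cv2.INTER_CUBIC) for x in(a,cv2.imread("pics/c2.png")[0:0] if 0 else b,c)]))
for n,x in(("d0",a),("d2",b),("now",c)):
    h=cv2.cvtColor(x,cv2.COLOR_BGR2HSV);m=(h[...,0]<20)&(h[...,1]>140)&(h[...,2]>90);m[:186]=0;m[200:]=0;m[:,:322]=0;m[:,350:]=0
    r,q=np.where(m);print(n,m.sum(),r.mean(),q.mean(),np.polyfit(q,r,1),r.max(),q.max())
E
```

```text
d0 42 195.23809523809524 336.3095238095238 [  0.22476506 119.64746555] 198 342
d2 35 195.65714285714284 337.0285714285714 [1.30719575e-01 1.51600911e+02] 198 342
now 57 193.1578947368421 337.56140350877195 [-4.50599297e-05  1.93173105e+02] 196 345
```

View pics/cmp.png

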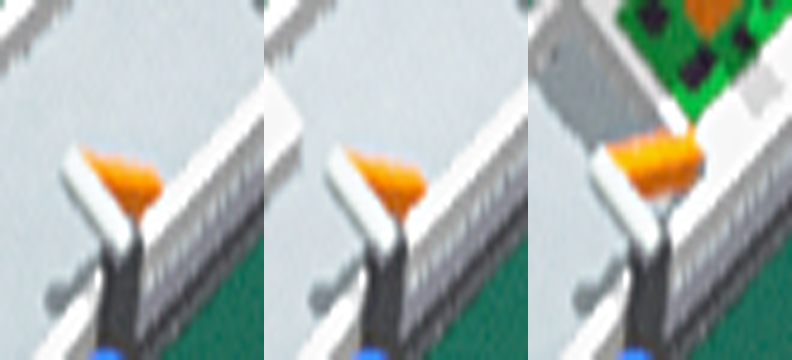

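The three catch crops (start, before insertion, now) show it is still up, resting on the carrier's rear edge. I'll keep nudging and use the mean row as the drop indicator: 193 is up, 195 is down.

```bash
cat > cat.py <<'E'
from h import *
from bench import snapshot,sense
h=cv2.cvtColor(snapshot("scene")["frame"],cv2.COLOR_BGR2HSV);m=(h[...,0]<20)&(h[...,1]>140)&(h[...,2]>90);m[:186]=0;m[200:]=0;m[:,:322]=0;m[:,350:]=0
r,q=np.where(m);s=sense();print(m.sum(),r.mean(),np.polyfit(q,r,1)[0],r.max(),q.max(),s["tool_pos"],s["ft_force"],s["time"])
E
```

Request:
apply_moves(series="0.002 0 0 0 1;0 0 0 0 1;0 0 0 0 1;0 0 0 0 1")

```text
time: 21.68
tool_pos: [556.0, 217.9, 39.3]
tcp_rot: [179.9, 0.2, 102.5]
ft_force: [0.9, -14.2, 9.2]
finger_gap: 15.5
grip_force: 70.7
```

```bash
python3 cat.py
```

```text
46 195.02173913043478 0.2105849947534112 198 343 [556.01691223 217.86190653  39.25836895] [  1.3940065  -14.80696943  10.66302914] 21.7333
```

The catch has dropped (mean row 195.0, slope 0.21, the same as when down). I'll ease back slightly, then open halfway and lift.

Request:
apply_moves(series="-0.004 0 -0.001 0 1;-0.004 0 -0.001 0 1;0 0 0 0 1;0 0 0 0 1")

```text
time: 22.07
tool_pos: [556.1, 216.7, 39.1]
tcp_rot: [180.0, 0.1, 102.5]
ft_force: [2.5, -8.8, 4.0]
finger_gap: 15.6
grip_force: 70.0
```

Request:
apply_moves(series="0 0 0 0 0.4;0 0 0 0 0.2;0 0 0 0 0;0 0 0 0 0;0 0 0 0 0")

```text
time: 22.48
tool_pos: [554.9, 218.3, 38.4]
tcp_rot: [-180.0, -0.0, 102.5]
ft_force: [0.2, -0.1, 1.4]
finger_gap: 42.8
grip_force: 0.0
```

```bash
python3 cat.py; python3 -c "
from bench import sense;print(sense()['finger_gap'])"
```

```text
49 194.85714285714286 0.2137435777673984 198 343 [554.99890727 218.26938675  38.51045003] [ 0.85107118  0.5760537  -0.09568134] 22.5333
42.7383161550951
```

Released with the catch still down. Lifting straight up.

Request:
apply_moves(series="0 0 -0.03 0 0;0 0 -0.06 0 0;0 0 -0.08 0 0;0 0 -0.1 0 0;0 0 -0.1 0 0")

```text
time: 22.95
tool_pos: [554.7, 217.9, 151.1]
tcp_rot: [-179.9, -0.0, 102.5]
ft_force: [0.7, -0.5, -0.6]
finger_gap: 42.3
grip_force: 0.0
```

Request:
apply_moves(series="0 0 -0.1 0 0;0 0 -0.05 0 0;0 0 0 0 0;0 0 0 0 0;0 0 0 0 0")

```text
time: 23.37
tool_pos: [554.9, 217.9, 194.1]
tcp_rot: [-179.9, 0.0, 102.5]
ft_force: [-0.5, 0.9, -1.0]
finger_gap: 42.9
grip_force: 0.0
```

```bash
python3 cat.py; python3 look.py pics/c4.png
```

```text
43 195.1860465116279 0.12774662131102293 198 343 [554.4851776  217.77698082 193.2937446 ] [-0.40351243  0.07122162 -0.24069715] 23.4167
catch px 44 rows 192 198 cols 328 343 slope z/u [-0.67615286 27.94210604] u [-43.87747134   1.18098275]
```

View pics/c4.png

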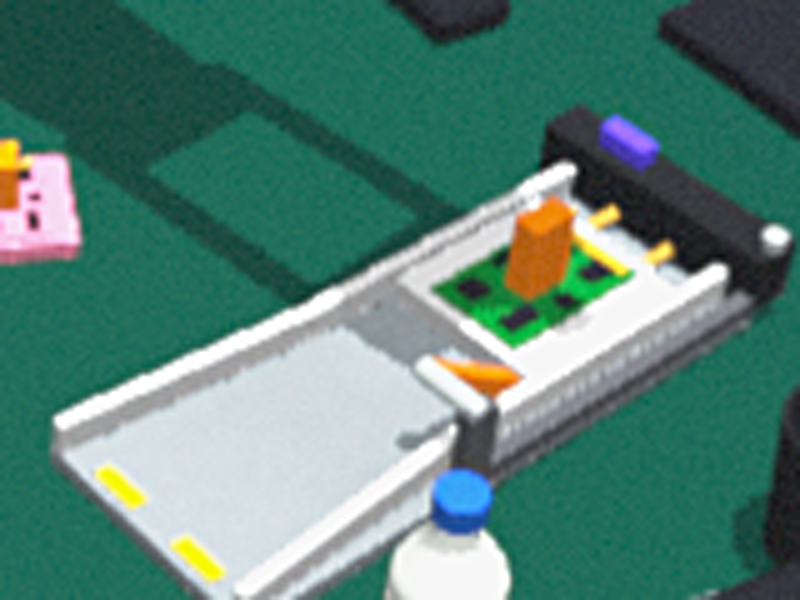

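The crop shows the carrier latched, with the catch fully down behind its rear edge at (490,378) (slope -0.676, nominal -0.683) and the gripper clear.

```bash
python3 -c "
from bench import hand_in;print(hand_in())"
```

```text
the job is handed in; nothing more can be done
None
```

The carrier is latched in the dock with the catch fully down behind it; I let go, raised the gripper clear, and handed the job in at about 23 s of the 72 s allowed.

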